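Cap a flux cartridge and hold it on the sprung charging dock

TASK

In the dental lab's soldering corner, first push the black cap of the standing flux cartridge fully home while the cartridge stands on the bench. Then pick the cartridge up, put it upright, foot first, into the round well of the charging dock and press it down against the sprung pin until its foot sits firmly on the hard stop at the bottom of the well. Keep it pressed there and finish while still holding it down, and leave everything else on the bench where it is.

Things in the scene. Friction and masses are not known exactly. Their poses are not given: they have to be found in the camera images.
- cartridge: loose upright plain aluminium cylinder, diameter 40, 80 tall without its cap, with one thin dark band near its top, standing on the bench, about 0.2 kg in all; origin at the centre of its foot (underside), z up along its axis. A ribbed black cap (diameter 34, 16 thick) is on top of it
- cartridge_mid (a point): point on the cartridge's axis 48 above its foot, about half-way up the capped cartridge: a good place to grip it (across the 40 diameter, any yaw). Tips reaching down to 25 above the foot still clear the dock when the cartridge is home
- cartridge_foot (a point): centre of the cartridge's foot (underside)
- cap_top (a point): centre of the cap's flat top: 96 above the foot when the cap is home, 100 to 104 at the start
- cap (a joint): how far the cap has been pushed down (m): 0 stands 8 mm proud of the cartridge's shoulder, 0.008 is fully home. Starts between 0 and 0.004. It needs about 6 N to slide, stays where it is left, and stops hard at home
- dock: fixed grey painted block, 100 x 100, 50 tall, on a dark 116 x 116 foot plate 10 thick, small dial gauge on its front (-x) face; origin at the centre of its underside, z up. In its top centre is a round well of diameter 46 with a 3 chamfer, 20 deep
- well_mouth (a point): centre of the well's mouth, level with the dock's top face, 50 above the bench
- stop: the hard stop: flat aluminium floor of the well, 30 above the bench, 20 below the mouth; this origin lies at bench level under its centre. The cartridge is home when its foot sits on this floor
- pin (a joint): sprung brass pin, diameter 16, in the middle of the well; value (m) is how far it is pushed down: 0 at rest, its top then 12 above the stop floor (8 below the mouth); 0.012 when the cartridge's foot is on the stop. Spring: about 4 N at first, about 8 N at 0.012; it lifts the cartridge again when let go, so a push of 12 to 20 N in all keeps the foot firmly on the stop
- bottle_mid (a point): small amber glass bottle, diameter 34, 95 tall, white screw cap; a bystander. Point half-way up (47 above the bench)
- jar_mid (a point): squat white plastic jar, diameter 62, 70 tall; a bystander. Point half-way up (35 above the bench)
- cast_mid (a point): plaster dental cast, 62 square, 30 tall, row of teeth on top; a bystander. Point 10 above the bench
- dish_mid (a point): small white porcelain mixing bowl, diameter 68, 32 tall; a bystander. Point on its axis 10 above the bench
- tin_mid (a point): flat yellow box with a metal band, 50 x 80 x 18; a bystander. Point at its centre
- spatula_grip (a point): hand spatula lying flat, 150 long; a bystander. Point on its handle

How it is judged:
On the way, in this order (a step that is already met when the one before it is completed fails the run):
1. the cap is fully home while the cartridge still stands upright on the bench (value of joint cap above 0.0065 m and height (world z) of cartridge_foot below 0.008 m and angle between cartridge_foot's own z axis and vertical below 0.12 rad), for 0.1 s.
2. the cartridge stands in the well on the stop, the pin pressed down (value of joint pin above 0.0105 m and contact force between cartridge and stop above 1 N and horizontal distance between cartridge_foot and well_mouth below 0.005 m and angle between cartridge_foot's own z axis and vertical below 0.12 rad and value of joint cap above 0.0065 m), for 0.2 s.
At the end, for the whole second after the job is handed in: Still holding at the end: cartridge foot on the stop with over 1 N, pin down over 10.5 mm, cartridge within 5 mm of the well axis and 0.12 rad of upright, cap home (over 6.5 of 8 mm), fingers on the cartridge with over 1 N (all of step 2 and contact force between cartridge and the fingers above 1 N); the arm keeps its last pose, push and grip.
It fails at once if a bystander is moved more than 30 mm or tipped more than 0.5 rad (distance of any of bottle_mid, jar_mid, cast_mid, dish_mid, tin_mid, spatula_grip from where it was at the start of the episode above 0.03 m or angle between any of bottle_mid, jar_mid, cast_mid, dish_mid, tin_mid, spatula_grip's own z axis and vertical above 0.5 rad).
It also fails if it takes over 58 s, if anything falls off the work surface, if the arm or the gripper's body presses on something with over 40 N, if the wrist force passes 120 N, or if a joint passes its speed limit or range.

ROBOT

A 7-joint arm with a two-finger parallel gripper is mounted at the origin on the work surface. World frame = base frame: x ahead of the robot, y to its left, z up, the work surface at z = 0. Lengths are in m, angles in rad, forces in N, time in s.
With the tool pointing down it reaches from about 0.35 to 0.9 m from the base axis. Payload 7.2 kg.
Tool frame: the origin (TCP) lies at the very end of the fingers, on their centre line; the grasp point (between the pads) lies 19 mm behind it; z points along the fingers, y is the line along which they close (so a half turn about z gives the same grasp; the last joint's range is limited). The gripper opens to 88 mm and grips with 3 to 60 N. Pads are 20 mm wide; open, the fingers measure 115 mm over their backs; the gripper's body (75 mm by 178 mm) begins 61 mm behind the grasp point.
Start: joints at [-1.189, 0.411, -0.013, 1.596, 0.006, 1.134, -0.082], TCP at [0.272, 0.563, 0.223] pointing down, gripper open.
Joint ranges: [-2.95, 2.95], [-0.29, 1.99], [-1.47, 1.44], [0.14, 2.54], [-1.03, 4.17], [0.13, 1.85], [-2.86, 2.86]. Speed limits (rad/s): [2.39, 2.39, 3.01, 3.01, 3.14, 3.14, 3.14].

INTERFACE

Orientations are given as a 3x3 rotation matrix whose columns are the frame's x, y, z axes.
In Python, from cell import movep, movel, goto_joints, let_go, grab, sleep, solve_ik, capture, Unreachable, close_job, masks_of, read_t, read_qpos, read_qvel, read_joint_torque, read_position, read_orientation, read_force, read_torque, read_opening, read_grasp_force gives the robot as it stands. Calls block until the motion is done:
- movep(position, orientation): joint-space move of the TCP to a pose.
- movel(position, feed=0.15, rotation=None): straight line of the TCP; rotation=None keeps the orientation; feed is the mean speed in m/s.
- goto_joints(angles): joint-space move.
- let_go() and grab(newtons=None): open the fingers fully, or close them until they stop; newtons is the grip in N (None keeps the last).
- sleep(seconds).
- solve_ik(position, orientation): joint angles nearest the present ones, or None.
- capture(name): name is "side" or "top" or "wrist"; returns a dict with "image" (400x640x3 uint8, red, green, blue), "fx", "fy", "cx", "cy" (pixels), "R" (3x3) and "t" (3): a world point X has camera coordinates R X + t. Camera axes: x right, y down, z forward; pixel columns grow to the right and rows downward; lengths in m; the calibration is good to about 2 mm. A picture is of the moment at which its call begins. There is no depth.
A pose or a line that the arm cannot do raises Unreachable and nothing moves.
- close_job(): hands the job in; it is judged then, once.
Trained networks look in a picture, given as the dict that the camera call returned (one of the last four; its "shot" number tells which), for a name from the list of things; names that differ only in an ending like _2 or _b are one class to them, and where a whole thing is asked for, a point or a joint stands for the part that bears it (a point fixed in the world has none). Each returns a list of dicts, best first, with "p" (0 to 1); they miss things now and then, are a little off and sometimes report something else, mostly with a low value. They report only what shows in the picture. A call takes as long as a camera call.
- masks_of(picture, query): "pixels" (400x640 bool, what is visible of it) and "rect" ([left, top, width, height] in pixels, round what is visible of it).
Readings, each from a call of its own:
- read_t(): time.
- read_qpos(): joint angles.
- read_qvel(): joint speeds.
- read_joint_torque(): joint torques, N m.
- read_position(): TCP position.
- read_orientation(): TCP orientation.
- read_force(): force on the tool from outside, world axes, zero at the start.
- read_torque(): the same for the moment, N m.
- read_opening(): finger opening in m.
- read_grasp_force(): force on a finger pad.
Only numpy, scipy, OpenCV 4.12 (cv2) and the standard library are available. Lean on these libraries where they do the work, as an engineer would, in place of code of your own. Each camera call takes 0.05 s, during which the arm holds its last target. There are 200 camera calls.

## Working session

There is one attempt and no reset: what is moved stays moved. The work goes in short steps, each a Python script; the robot and the scene stay as the last script left them, time stands still between calls to the robot, and variables do not carry over. Pictures are saved under pics/ and viewed, at most 10 in all, crops included, and the job is handed in when it is done.

```bash
mkdir -p pics; ls; cat > h.py <<'E'
import numpy as np, cv2
from cell import *
def save(p,name,crop=None): cv2.imwrite('pics/'+name, cv2.cvtColor(p['image'],cv2.COLOR_RGB2BGR))
def ray(p,u,v):
    d=np.array([(u-p['cx'])/p['fx'],(v-p['cy'])/p['fy'],1.]); R=np.array(p['R']);t=np.array(p['t'])
    return -R.T@t, R.T@d
def at_z(p,u,v,z):
    c,d=ray(p,u,v); return c+d*(z-c[2])/d[2]
def proj(p,X):
    c=np.array(p['R'])@np.array(X)+np.array(p['t']); return c[0]/c[2]*p['fx']+p['cx'], c[1]/c[2]*p['fy']+p['cy']
def tri(p1,uv1,p2,uv2):
    c1,d1=ray(p1,*uv1);c2,d2=ray(p2,*uv2)
    s=np.linalg.lstsq(np.c_[d1,-d2],c2-c1,rcond=None)[0]
    a,b=c1+s[0]*d1,c2+s[1]*d2; return (a+b)/2, np.linalg.norm(a-b)
E
python3 - <<'E'
from h import *
out=[]
for n in('top','side'):
    p=capture(n); save(p,n+'0.png'); out.append(p['image'])
    C,_=ray(p,320,200); print(n,C.round(3),p['fx'])
    for q in('cartridge','cap','dock','stop','pin','bottle_mid','jar_mid','cast_mid','dish_mid','tin_mid','spatula_grip'):
        for m in masks_of(p,q)[:2]:
            r=m['rect'];ys,xs=np.nonzero(m['pixels']);print(q,round(m['p'],2),r,at_z(p,xs.mean(),ys.mean(),.03).round(3))
print(read_t())
E
```

```text
pics
top [ 0.4   -0.036  1.427] 479.9848454827174
cartridge 0.58 [253.6, 192.8, 15.4, 13.7] [0.64  0.152 0.03 ]
cap 0.57 [252.6, 192.6, 12.0, 12.0] [0.648 0.158 0.03 ]
dock 0.56 [345.8, 187.7, 46.0, 46.9] [ 0.61  -0.166  0.03 ]
stop 0.57 [228.4, 149.3, 33.9, 24.1] [0.762 0.204 0.03 ]
stop 0.5 [361.3, 201.9, 18.1, 17.2] [ 0.616 -0.169  0.03 ]
bottle_mid 0.69 [279.7, 248.7, 14.3, 11.1] [0.487 0.067 0.03 ]
bottle_mid 0.25 [364.5, 205.0, 15.0, 12.7] [ 0.616 -0.169  0.03 ]
jar_mid 0.75 [204.9, 234.7, 20.1, 21.8] [0.511 0.28  0.03 ]
cast_mid 0.81 [303.4, 158.2, 25.9, 27.5] [ 0.731 -0.014  0.03 ]
cast_mid 0.64 [204.3, 234.9, 23.4, 22.2] [0.509 0.278 0.03 ]
dish_mid 0.92 [435.6, 251.3, 23.3, 22.4] [ 0.456 -0.396  0.03 ]
tin_mid 0.75 [361.8, 204.0, 18.0, 14.7] [ 0.617 -0.173  0.03 ]
tin_mid 0.61 [229.3, 148.4, 30.5, 26.8] [0.764 0.205 0.03 ]
spatula_grip 0.93 [183.6, 195.5, 24.4, 49.5] [0.598 0.336 0.03 ]
side [ 0.155 -0.587  0.781] 425.01878739919437
cartridge 0.94 [273.4, 152.0, 15.4, 38.7] [0.65  0.168 0.03 ]
dock 0.7 [323.6, 221.5, 67.5, 67.2] [ 0.608 -0.178  0.03 ]
stop 0.75 [219.3, 143.8, 34.9, 23.1] [0.597 0.308 0.03 ]
stop 0.72 [204.2, 154.1, 24.3, 33.1] [0.511 0.279 0.03 ]
pin 0.6 [352.7, 245.1, 5.4, 4.7] [ 0.619 -0.167  0.03 ]
pin 0.48 [337.2, 185.9, 22.9, 22.8] [ 0.721 -0.03   0.03 ]
bottle_mid 0.75 [245.2, 198.8, 15.9, 32.4] [0.492 0.078 0.03 ]
jar_mid 0.66 [204.7, 155.2, 24.1, 31.6] [0.512 0.282 0.03 ]
cast_mid 0.74 [337.2, 185.7, 23.0, 24.5] [ 0.722 -0.03   0.03 ]
cast_mid 0.57 [248.2, 198.9, 11.8, 32.9] [0.49  0.076 0.03 ]
dish_mid 0.88 [363.9, 352.7, 39.5, 42.0] [ 0.456 -0.399  0.03 ]
dish_mid 0.27 [272.8, 151.7, 13.9, 39.2] [0.65  0.169 0.03 ]
tin_mid 0.56 [295.2, 143.9, 17.1, 17.6] [0.75  0.183 0.03 ]
spatula_grip 0.88 [222.2, 143.0, 32.8, 21.9] [0.597 0.305 0.03 ]
1.2
```

```bash
python3 - <<'E'
from h import *
p=capture('top'); print('cap est',at_z(p,258.6,198.6,.1)); print('well',at_z(p,370.3,210.5,.05))
c=at_z(p,258.6,198.6,.1)
R=np.array(read_orientation());print(R.round(3))
Rd=np.diag([1.,-1,-1])
for yaw in np.arange(-180,180,30):
    a=np.radians(yaw);Rz=np.array([[np.cos(a),-np.sin(a),0],[np.sin(a),np.cos(a),0],[0,0,1]])
    print(yaw,[None if (q:=solve_ik(P,Rz@Rd)) is None else round(float(q[6]),2) for P in ((c[0],c[1],.3),(c[0],c[1],.045),(.613,-.168,.2),(.613,-.168,.06))])
im=cv2.cvtColor(p['image'],cv2.COLOR_RGB2BGR)[120:290,160:480]; a=cv2.resize(im,None,fx=2.2,fy=2.2)
cv2.imwrite('pics/t.png',a)
E
```

```text
cap est [0.63347323 0.14649652 0.1       ]
well [ 0.60938629 -0.17186296  0.05      ]
[[-0.901  0.435 -0.   ]
 [ 0.435  0.901  0.   ]
 [ 0.     0.    -1.   ]]
-180 [1.33, 1.33, 2.04, 2.04]
-150 [1.82, 1.77, 2.47, 2.44]
-120 [2.32, 2.23, 2.24, 2.08]
-90 [2.81, 2.67, -2.3, -2.25]
-60 [-2.38, -2.2, -1.78, -1.72]
-30 [-1.85, -1.68, -1.25, -1.2]
0 [-1.63, -1.47, -0.99, -0.85]
30 [-1.14, -0.97, -0.48, -0.35]
60 [-0.63, -0.47, 0.02, 0.12]
90 [-0.15, -0.03, 0.53, 0.59]
120 [0.34, 0.42, 1.05, 1.08]
150 [0.82, 0.87, 1.55, 1.57]
```

View pics/t.png

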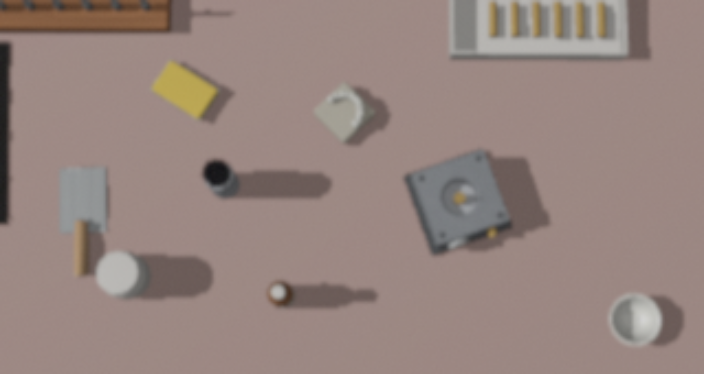

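```bash
cat >> h.py <<'E'
R90=np.array([[0,1.,0],[1,0,0],[0,0,-1.]])
E
python3 - <<'E'
from h import *
movep([.633,.146,.26],R90)
p=capture('wrist');save(p,'w1.png')
print('cam',ray(p,0,0)[0].round(3),'expect cap',proj(p,(.633,.146,.102)),'foot',proj(p,(.633,.146,0)))
for q in('cap','cartridge'):
    for m in masks_of(p,q)[:2]:
        r=m['rect'];ys,xs=np.nonzero(m['pixels']);print(q,m['p'],r,at_z(p,r[0]+r[2]/2,r[1]+r[3]/2,.102).round(4))
print(read_t(),read_force())
E
```

```text
cam [0.631 0.231 0.421] expect cap (np.float64(326.38665055591275), np.float64(184.34296362347737)) foot (np.float64(326.00297533187944), np.float64(165.71742628049816))
cap 0.72 [315.8, 162.0, 30.1, 34.7] [0.6378 0.1516 0.102 ]
cartridge 0.79 [310.3, 154.2, 36.3, 42.9] [0.6352 0.1557 0.102 ]
cartridge 0.68 [272.2, 339.9, 84.8, 56.8] [ 0.6183 -0.1096  0.102 ]
3.3917 [-0.48265628  1.16789298 -0.73549273]
```

View pics/w1.png

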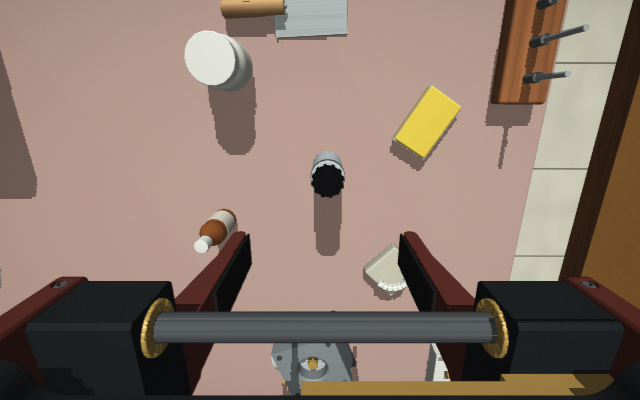

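```bash
python3 - <<'E'
from h import *
p=capture('wrist')
print('cap',at_z(p,328,181,.102).round(4))
c=(.634,.148)
grab(20); movep([*c,.125],R90); movel([*c,.110],.05); sleep(.2)
f0=read_force()[2]; z=.110
while z>.088:
    z-=.001; movel([*c,z],.03); f=read_force()[2]-f0; print(round(z,4),round(read_position()[2],4),round(f,1))
    if f>18: break
sleep(.3); print(read_force()-f0, read_position(), read_t())
E
```

```text
cap [0.635 0.149 0.102]
0.109 0.109 -0.6
0.108 0.1079 -0.5
0.107 0.1069 -0.3
0.106 0.1059 -0.4
0.105 0.1049 0.1
0.104 0.1039 0.9
0.103 0.1029 -0.4
0.102 0.1022 1.8
0.101 0.1014 4.6
0.1 0.1003 5.5
0.099 0.0993 4.2
0.098 0.0982 4.6
0.097 0.0971 4.4
0.096 0.0964 5.8
0.095 0.0964 11.6
0.094 0.0964 18.2
[-4.3089762  -1.49137008 18.22615874] [0.63524555 0.14819867 0.09639912] 10.3333
```

```bash
python3 - <<'E'
from h import *
movel([.634,.148,.17],.12); let_go()
p=capture('wrist');save(p,'w2.png')
for q in('cap','cartridge'):
    for m in masks_of(p,q)[:1]:
        r=m['rect'];print(q,m['p'],r,at_z(p,r[0]+r[2]/2,r[1]+r[3]/2,.096).round(4))
print('expect',proj(p,(.634,.148,.096)),proj(p,(.634,.158,.096)),read_opening(),read_t())
E
```

```text
cap 0.59 [305.7, 181.5, 46.4, 47.0] [0.6362 0.1507 0.096 ]
cartridge 0.56 [302.9, 162.7, 51.2, 66.6] [0.6358 0.1585 0.096 ]
expect (np.float64(326.2417591154908), np.float64(208.14262353072726)) (np.float64(326.2600728936862), np.float64(196.55293539715896)) 0.08777205462347902 12.6417
```

View pics/w2.png

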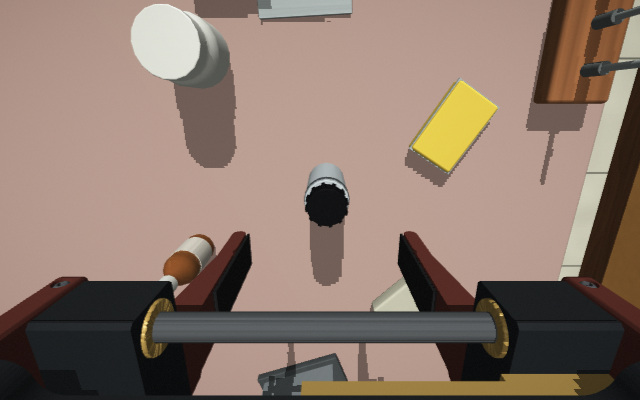

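```bash
python3 - <<'E'
from h import *
c=(.635,.150)
movel([*c,.031],.1); grab(45); sleep(.2)
print(read_opening(),read_grasp_force(),read_position())
movel([*c,.17],.12); f=read_force();print(f,read_opening())
movep([.611,-.25,.19],R90)
p=capture('wrist');save(p,'w3.png')
print('tcp',read_position())
for q in('cap','dock','pin','stop'):
    for m in masks_of(p,q)[:2]:
        r=m['rect'];u,v=r[0]+r[2]/2,r[1]+r[3]/2;print(q,round(m['p'],2),r,at_z(p,u,v,.05).round(4))
tz=read_position()[2]
print('cap if centred',proj(p,read_position()+np.array([0,0,.065])),'well',proj(p,(.611,-.17,.05)), read_t())
E
```

```text
0.03941286740447157 44.9975323677063 [0.63512903 0.15001375 0.03101726]
[-0.34090887 -0.7329853  -2.66097416] 0.03926957707604976
tcp [ 0.61190582 -0.24770868  0.18971813]
cap 0.62 [281.0, 268.8, 89.6, 94.7] [ 0.6123 -0.4069  0.05  ]
cap 0.57 [180.7, 273.4, 35.5, 7.1] [ 0.4674 -0.3541  0.05  ]
dock 0.89 [258.9, 30.6, 133.4, 143.3] [ 0.6113 -0.1644  0.05  ]
pin 0.61 [322.1, 97.0, 13.5, 20.2] [ 0.6144 -0.1688  0.05  ]
stop 0.8 [303.5, 83.9, 48.7, 47.0] [ 0.6134 -0.1691  0.05  ]
stop 0.47 [284.4, 267.1, 83.1, 93.6] [ 0.6125 -0.4038  0.05  ]
cap if centred (np.float64(327.2554254412294), np.float64(330.9045374421289)) well (np.float64(325.3070865135664), np.float64(108.37254571578517)) 18.225
```

View pics/w3.png

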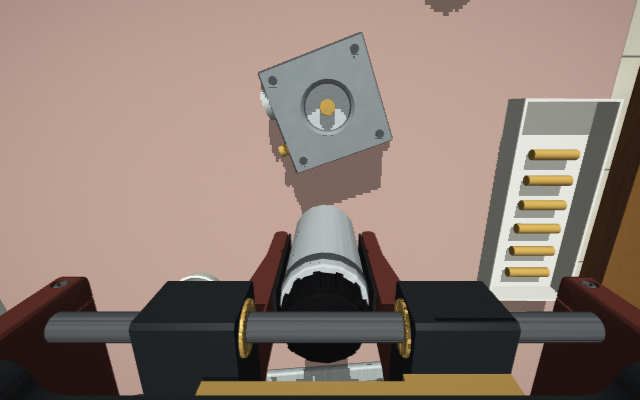

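```bash
python3 - <<'E'
from h import *
p=capture('wrist'); print(read_position())
t=read_position(); a=np.linspace(0,2*np.pi,90)
for dy in(-.004,-.002,0,.002):
    uv=np.array([proj(p,t+[.017*np.cos(x),dy+.017*np.sin(x),.065]) for x in a]); print(dy,uv.min(0).round(1),uv.max(0).round(1))
g=cv2.cvtColor(p['image'],cv2.COLOR_RGB2GRAY)
print('col325',g[336:380,325])
print('pin',at_z(p,327.5,106.5,.042).round(4))
for w in((.611,-.17),(.613,-.168),(.613,-.17)):
    for r in(.023,.026):
        uv=np.array([proj(p,(w[0]+r*np.cos(x),w[1]+r*np.sin(x),.05 if r>.024 else .047)) for x in a]);print(w,r,uv.min(0).round(1),uv.max(0).round(1))
big=np.hstack([cv2.resize(p['image'][60:160,250:400],None,fx=2.6,fy=4,interpolation=cv2.INTER_NEAREST),cv2.resize(p['image'][260:370,265:385],(390,400),interpolation=cv2.INTER_NEAREST)])
cv2.imwrite('pics/z.png',big[:,:,::-1])
q=capture('top')
for nme in ('pin','stop','dock'):
    for m in masks_of(q,nme)[:1]: r=m['rect'];print(nme,m['p'],r,at_z(q,r[0]+r[2]/2,r[1]+r[3]/2,.05).round(4))
E
```

```text
[ 0.61133654 -0.24913315  0.18994995]
-0.004 [284.1 300.6] [371.5 371.9]
-0.002 [283.9 296. ] [371.8 368.1]
0 [283.7 291.4] [372.  364.2]
0.002 [283.5 286.7] [372.3 360.2]
col325 [ 89  82  78  75  61  72  41  18  13  11  11  12  12  13  10  14   9  13
  13  12  12  11  11   9  12  11  20  97  81  66  74  83  92 101 107 111
 106 108 106 108 107 106 106 106]
pin [ 0.6128 -0.1695  0.042 ]
(0.611, -0.17) 0.023 [301.8  81.6] [349.5 131.5]
(0.611, -0.17) 0.026 [298.4  77.9] [352.9 134.9]
(0.613, -0.168) 0.023 [303.8  79.3] [351.6 129.4]
(0.613, -0.168) 0.026 [300.4  75.6] [355.1 132.8]
(0.613, -0.17) 0.023 [303.8  81.6] [351.6 131.5]
(0.613, -0.17) 0.026 [300.5  77.9] [355.  134.9]
dock 0.86 [342.5, 188.3, 43.4, 44.5] [ 0.6091 -0.1542  0.05  ]
```

View pics/z.png

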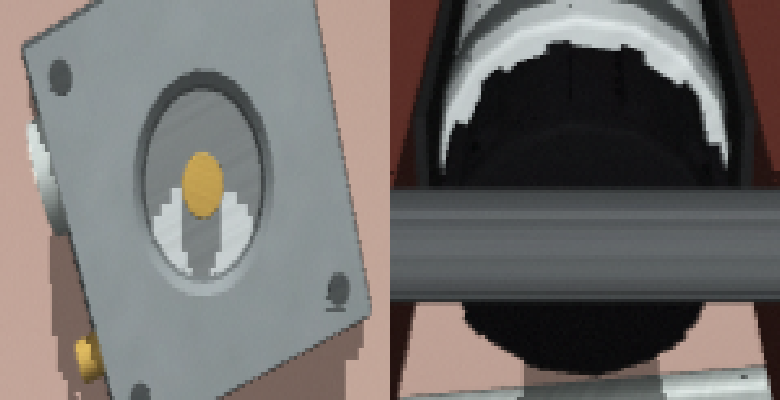

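```bash
python3 - <<'E'
from h import *
w=(.613,-.170)
movel([*w,.19],.1); movel([*w,.088],.08); sleep(.2)
f0=np.array(read_force()); z=.088; print(f0)
while z>.074:
    z-=.002; movel([*w,z],.03); f=np.array(read_force())-f0; print(round(z,4),read_position().round(4),f.round(1))
    if f[2]>8 or np.hypot(*f[:2])>8: break
p=capture('side'); b=cv2.resize(p['image'][120:300,270:430],None,fx=3.3,fy=3.3); cv2.imwrite('pics/s.png',b[:,:,::-1]); print(read_torque(),read_opening(),read_t())
E
```

```text
[-0.35787872  0.46616445 -1.2586961 ]
0.086 [ 0.6129 -0.1699  0.0858] [ 0.  -1.7 -0.4]
0.084 [ 0.6129 -0.17    0.0838] [ 0.3 -0.8 -0.6]
0.082 [ 0.6129 -0.17    0.0818] [-0.2 -0.6 -0.9]
0.08 [ 0.6129 -0.1699  0.0799] [ 0.2 -0.1 -0.8]
0.078 [ 0.613  -0.1699  0.0778] [ 1.8 -0.2 -1.2]
0.076 [ 0.6129 -0.1699  0.0758] [ 0.  -0.5 -0.9]
0.074 [ 0.6129 -0.1699  0.0738] [ 1.3  1.  -1.2]
[0.12973788 0.01451264 0.03562847] 0.03943976338979863 22.85
```

View pics/s.png

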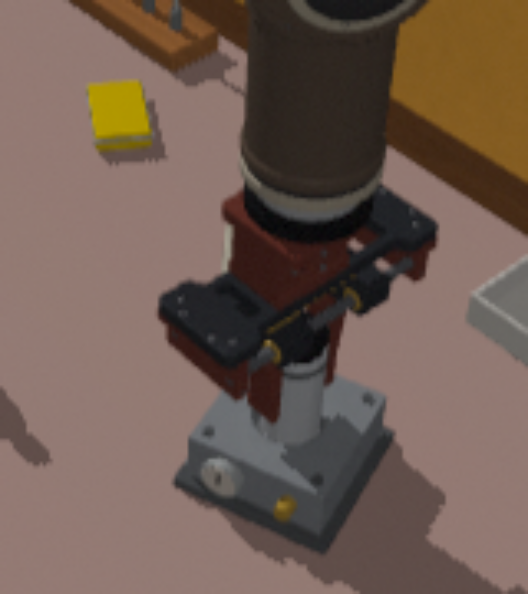

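The cartridge is inside the well mouth (side crop about 300,430) with no side forces. Next I press it down.

```bash
python3 - <<'E'
from h import *
w=(.613,-.170); z=.074; sleep(.2); f0=np.array(read_force())
while z>.052:
    z-=.001; movel([*w,z],.02); f=np.array(read_force())-f0; print(round(z,4),read_position().round(4),f.round(1))
    if f[2]>15: break
sleep(.5); print((np.array(read_force())-f0).round(1),read_position().round(4),read_opening(),read_grasp_force(),read_t())
E
```

```text
0.073 [ 0.6131 -0.17    0.073 ] [0.8 0.4 1.3]
0.072 [ 0.6131 -0.17    0.0723] [-1.5  0.8  3.3]
0.071 [ 0.6131 -0.17    0.0711] [-0.9  0.8  5.4]
0.07 [ 0.6131 -0.17    0.07  ] [-1.2 -0.3  5.2]
0.069 [ 0.6131 -0.17    0.069 ] [-1.2  0.9  5.5]
0.068 [ 0.6131 -0.17    0.068 ] [-0.8  1.9  5.2]
0.067 [ 0.6131 -0.17    0.067 ] [-1.2  1.1  5.6]
0.066 [ 0.6131 -0.17    0.066 ] [-0.8  0.4  5.5]
0.065 [ 0.6131 -0.17    0.065 ] [-1.   0.2  6.5]
0.064 [ 0.6131 -0.17    0.064 ] [-1.2  0.7  6.7]
0.063 [ 0.6131 -0.17    0.0631] [0.  1.1 7.3]
0.062 [ 0.6131 -0.17    0.0621] [-1.1  0.8  7.4]
0.061 [ 0.6131 -0.17    0.0611] [-1.2  0.6  8. ]
0.06 [ 0.6131 -0.17    0.061 ] [-3.4  1.8 15.6]
[-3.4  2.7 15.3] [ 0.6131 -0.17    0.061 ] 0.03947519977231398 45.0024676322937 27.05
```

```bash
python3 -c "
from h import *
print(read_force(),read_position()); print(close_job())"
```

```text
[-2.48673227  3.25841535 12.67188372] [ 0.61313106 -0.17000346  0.06097593]
the job is handed in; nothing more can be done
None
```

The job is handed in (no verdict came back): the cap is fully home, and the gripper still holds the cartridge upright in the well on the hard stop, with about 15 N downward push and 45 N grip, at 27 s of the 58 s allowed; I saw no contact with any bystander.

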